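Lock the board stop's screw with its jam nut

TASK

Lock the height stop: lay the red-handled wide-jaw wrench down over the brass spade head of the stop screw, its handle lying in the yellow cradle between the two posts so that the screw cannot turn, and let go of it. Then swing the locknut's orange-handled lever clockwise (seen from above) until it comes up tight, and let go, leaving the wrench in place. The screw itself must not go round with the nut, beyond the wrench's small play.

Things in the scene. Friction and masses are not known exactly. Their poses are not given: they have to be found in the camera images.
- wrench_grip (a point): Centre of the loose wrench's red handle, half-way up. 24 mm high throughout, 0.3 kg; x axis towards the jaw. Bar 24 mm wide from x=-102 to 40 mm (red from -72), then jaw block 44 mm wide to x=114; slot 26 mm wide, open above, below and in front, from x=56 to 114. Jaw's working centre at x=90. (The like wrench with a blue handle has a 10 mm slot: does not fit.)
- screw_head (a point): Centre of the brass spade head on the stop screw's vertical axis, 64 mm above the table: 36 mm long (x), 20 wide, top 12 mm above this point, tapered like a roof; on a round collar (44 mm across) whose top is 12 mm below. Wrench in place: handle centre 90 mm along -x from here, at this same height, x axes in line. Base plate below: 12 mm high, 90 wide, x=-215 to 50.
- cradle (a point): Top centre of the yellow cradle block's saddle, 52 mm above the table (level with the collar's top), 170 mm from the screw's axis along the head's -x (in line at the start). Block 20 mm long along x; two upright posts, 10 mm thick, 26 mm high, with a 40 mm gap between them across y, keep the wrench's handle end from swinging. Same axes as the head at the start.
- lever_knob (a point): Grasp point on the orange upright handle at the end of the locknut's lever: round, 18 mm thick, standing from 33 to 105 mm above the table, this point 83 mm above it. It circles the screw's axis at 90 mm radius, on the +y side of the screw head.
- locknut (a joint): Turn of the locknut relative to the screw, rad, growing clockwise seen from above. Starts slack at 0 to 0.25, comes up tight against a hard stop at 1.2. Stiff (0.22 N m, some 2.5 N at the lever's handle), stays where it is left. At 0 the lever points 2.17 rad anticlockwise from the screw head's x axis.
- screw (a joint): Turn of the stop screw in its base, rad, growing clockwise seen from above, 0 at the start. Much easier to turn (0.05 N m) than the nut on it, so it goes round with the nut unless held; in the seated wrench it gives about 0.23 rad before it is held, so the lever must be swung that much further.
There are look-alikes about, which are no part of the job. What is shaped like the part that bears wrench_grip but pink or turquoise is not meant.

How it is judged:
By the outcome, as a careful person would: the job done as asked, in the order asked, and still so for the second after the job is handed in, with the robot touching nothing.
It also fails if it takes over 54 s, if anything falls off the work surface, if the arm or the gripper's body presses on something with over 40 N, if the wrist force passes 120 N, or if a joint passes its speed limit or range.

ROBOT

A 6-joint arm with a two-finger parallel gripper is mounted at the origin on the work surface. World frame = base frame: x ahead of the robot, y to its left, z up, the work surface at z = 0. Lengths are in m, angles in rad, forces in N, time in s.
With the tool pointing down it reaches from about 0.425 to 0.925 m from the base axis. Payload 12.5 kg.
Tool frame: the origin (TCP) lies midway between the tips of the shut fingers; the grasp point (between the pads) lies 19 mm behind it; z points along the fingers, y is the direction in which the jaws open and shut (so a half turn about z gives the same grasp; the last joint's range is limited). The gripper opens to 85 mm and grips with 20 to 120 N. Pads are 22 mm wide; open, the fingers measure 114 mm over their backs; the gripper's body (76 mm by 85 mm) begins 54 mm behind the grasp point. The pads swing forward as they close: fully open they stand 13 mm farther back than shut.
Start: joints at [-1.384, 0.491, 1.559, -0, 1.092, -0.106], TCP at [0.18, -0.598, 0.231] pointing down, gripper open.
Joint ranges: [-3.1, 3.1], [-0.84, 2.19], [0.05, 2.79], [-1.13, 4.28], [0.06, 2.93], [-2.69, 2.69]. Speed limits (rad/s): [2.22, 2.22, 2.79, 3.14, 3.14, 3.14].

INTERFACE

Orientations are given as a 3x3 rotation matrix whose columns are the frame's x, y, z axes.
In Python, from rig import ctrl, eyes, order gives the robot as it stands.
- The arm moves only by the tool play_rows, never from a script. Its argument "plan" is a list that holds one entry, the list of rows, each a list of 5 numbers: the shift along the tool's x, y, z in units of 20 cm (1.0 is 20 cm), then the turn about the tool's z in units of 2 rad (1.0 is 2 rad), then the opening, from 0 (shut) to 1 (fully open). A call has 1 to 20 rows; each row is the pose to reach, as a shift and turn from the pose commanded when the call began, along the tool's axes at that moment; what a row does not reach only later rows make up. A row lasts 1/10 s, in which the tool goes at most 50 mm and 8.59 degrees, less where a joint would pass 70% of its speed; a pose out of reach is approached as far as the arm can. A call with a number of a shift or a turn outside -1 to 1 is refused whole. A call with a gripper value outside its range is refused whole. The fingers move at their own pace and stop on an object; "newtons" is the grip in N (left out, the last holds). Time passes only in rows, so rows that repeat a pose let the fingers close. It gives the time, the measured TCP pose, the force and the opening at its end, in the units of the state.
- ctrl.get_obs(): the state, without advancing time (a new reading comes with each control period).
- eyes.read_camera(name): name is "side" or "top"; returns a dict with "img" (420x560x3 uint8, red, green, blue), "intrinsics" (3x3 intrinsics, pixels), "cam_to_world" (4x4, takes a point from camera to world coordinates). Camera axes: x right, y down, z forward; pixel columns grow to the right and rows downward; lengths in m; the calibration is good to about 2 mm. A picture is of the moment at which its call begins. There is no depth.
- order.finish_job(): hands the job in, once; it reports no verdict.
The state is a dict: "clock": time; "q": joint angles; "qd": joint speeds; "tau": joint torques, N m; "ee_pos": TCP position; "tcp_rot": TCP orientation; "force": force on the tool from outside, world axes, zero at the start; "moment": the same for the moment, N m; "gripper_width": opening from 0.0 (shut) to 1.0 (fully open).
Only numpy, scipy, OpenCV 4.12 (cv2) and the standard library are available. Lean on these libraries where they do the work, as an engineer would, in place of code of your own. Each camera call takes 0.05 s, during which the arm holds its last target. There are 200 camera calls.

## Working session

There is one attempt and no reset: what is moved stays moved. The work goes in short steps, Python scripts to look and compute and a tool call to move; the robot and the scene stay as the last step left them, time stands still between calls to the robot, and variables do not carry over. Pictures are saved under pics/ and viewed, about 8 in all and at most 12, crops included, and the job is handed in when it is done.

Besides the shell and the picture viewer there is one more tool, called after "Emit:" in YAML: its name, and indented under it one key for each argument. play_rows: Moves the arm, as the interface text tells. Its arguments: {"type":"object","properties":{"plan":{"type":"array","items":{"type":"array","items":{"type":"array","items":{"type":"number"}}}},"newtons":{"type":"number"}},"required":["plan"]}

```bash
mkdir -p pics
cat > h.py <<'E'
import numpy as np, cv2
from rig import ctrl, eyes, order
def shot(name,fn):
    d=eyes.read_camera(name); cv2.imwrite(fn,d['img'][:,:,::-1]); 
    np.savez(fn.replace('.png','.npz'),K=d['intrinsics'],T=d['cam_to_world'],img=d['img']); return d
def ray(d,u,v,z):
    K,T=np.array(d['intrinsics'] if 'intrinsics' in d else d['K']),np.array(d['cam_to_world'] if 'cam_to_world' in d else d['T'])
    r=T[:3,:3]@np.linalg.solve(K,[u,v,1]); o=T[:3,3]; return o+r*(z-o[2])/r[2]
def proj(d,p):
    K,T=np.array(d['K']),np.array(d['T'])
    c=np.linalg.inv(T)@np.r_[p,1]; q=K@c[:3]; return q[:2]/q[2]
E
python3 - <<'E'
from h import *
a=shot('top','pics/t0.png'); b=shot('side','pics/s0.png')
for d in(a,b): print(np.round(d['cam_to_world'],3).tolist(),d['intrinsics'])
o=ctrl.get_obs(); print({k:np.round(v,3).tolist() for k,v in o.items()})
E
```

```text
[[-0.003, -0.997, 0.075, 0.357], [-1.0, 0.002, -0.005, -0.019], [0.005, -0.075, -0.997, 0.955], [0.0, 0.0, 0.0, 1.0]] [[395.84749854   0.         280.06909151]
 [  0.         395.84749854 208.29986712]
 [  0.           0.           1.        ]]
[[-0.97, -0.122, 0.211, 0.188], [-0.244, 0.509, -0.825, 0.904], [-0.007, -0.852, -0.524, 0.654], [0.0, 0.0, 0.0, 1.0]] [[467.0861998    0.         272.75279454]
 [  0.         467.0861998  200.93145706]
 [  0.           0.           1.        ]]
{'clock': 0.1, 'q': [-1.384, 0.491, 1.559, -0.0, 1.092, -0.106], 'qd': [-0.001, 0.0, -0.002, -0.001, 0.002, -0.0], 'tau': [0.005, -61.945, -26.202, 0.0, 0.003, -0.0], 'ee_pos': [0.18, -0.598, 0.231], 'tcp_rot': [[0.957, 0.289, -0.0], [0.289, -0.957, 0.001], [0.0, -0.001, -1.0]], 'force': [0.789, 1.126, 0.063], 'moment': [-0.041, 0.043, -0.046], 'gripper_width': 1.002}
```

View pics/t0.png

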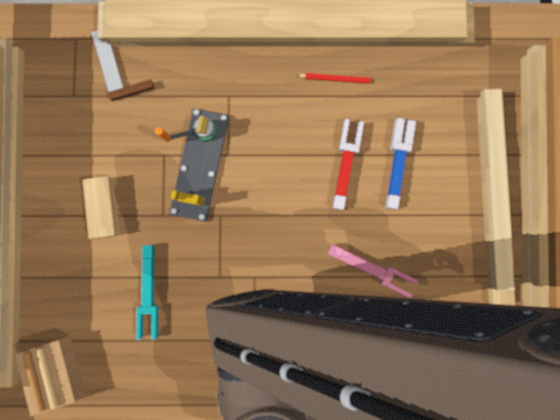

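View pics/s0.png

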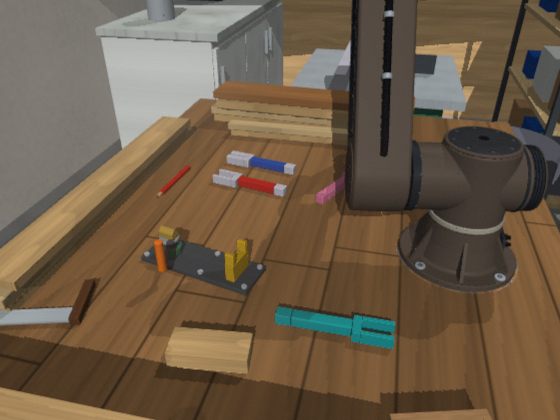

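Run:
```python
from h import *
d=np.load('pics/t0.npz'); im=np.ascontiguousarray(d['img'][:,:,::-1])
A=cv2.resize(im[100:230,140:240],None,fx=4,fy=4,interpolation=cv2.INTER_CUBIC)
B=cv2.resize(im[100:230,310:410],None,fx=4,fy=4,interpolation=cv2.INTER_CUBIC)
cv2.imwrite('pics/c0.png',np.hstack([A,B]))
hsv=cv2.cvtColor(im,cv2.COLOR_BGR2HSV)
def seg(lo,hi,box,z,n):
    m=cv2.inRange(hsv,lo,hi); k=np.zeros_like(m);x0,x1,y0,y1=box;k[y0:y1,x0:x1]=m[y0:y1,x0:x1]
    p=cv2.findNonZero(k).reshape(-1,2).astype(np.float32)
    w=np.array([ray(d,u,v,z)[:2] for u,v in p],np.float32)
    r=cv2.minAreaRect(w); v=cv2.fitLine(w,cv2.DIST_L2,0,.01,.01).ravel()
    print(n,len(p),'mean',w.mean(0),'rect',r,'dir',np.arctan2(v[1],v[0]))
seg((0,150,90),(5,255,255),(310,372,100,220),.024,'red')
seg((22,120,60),(34,255,255),(160,225,180,215),.07,'yellow')
seg((5,190,120),(14,255,255),(150,185,120,145),.105,'knob')
seg((15,60,90),(32,255,255),(190,220,112,142),.07,'brass')
for n,u,v,z in[('tail',339,205,.024),('jaw',351,121,.024)]: print(n,ray(d,u,v,z))
```

```text
red 454 mean [ 0.5115869  -0.17598423] rect ((0.5115882158279419, -0.17577163875102997), (0.02574632689356804, 0.10517866909503937), 78.76948547363281) dir -0.19094202
yellow 254 mean [0.44797233 0.18681978] rect ((0.4481808543205261, 0.18595369160175323), (0.07199063152074814, 0.020257920026779175), 78.54290771484375) dir 1.3656869
knob 47 mean [0.58021176 0.22803481] rect ((0.5801275372505188, 0.2276420146226883), (0.02212095819413662, 0.012208865024149418), 52.994903564453125) dir 0.88919866
brass 175 mean [0.61594087 0.15436739] rect ((0.6192841529846191, 0.1481957584619522), (0.04759455472230911, 0.0664534941315651), 1.9516514539718628) dir -0.12143195
tail [ 0.43453017 -0.16227566  0.024     ]
jaw [ 0.63669574 -0.19388751  0.024     ]
```

View pics/c0.png

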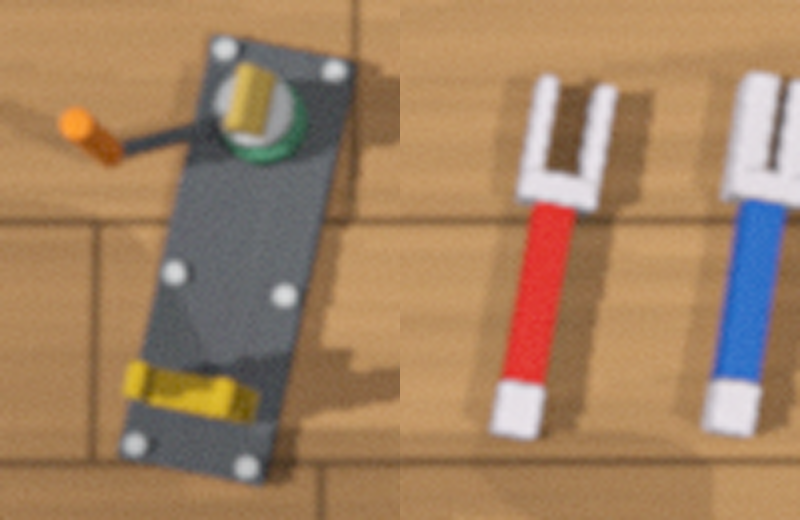

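Run:
```python
from h import *
d=np.load('pics/t0.npz'); s=np.load('pics/s0.npz')
f=lambda x,y,z:ray(d,140+x/4,100+y/4,z)[:2]
c=[f(*p,.012) for p in((210,35),(355,62),(265,485),(120,455))]
L=(c[0]+c[1]-c[2]-c[3])/2; W=(c[0]+c[3]-c[1]-c[2])/2
th=np.arctan2(L[1],L[0]); ce=sum(c)/4; print('plate',np.hypot(*L),np.hypot(*W),th,np.arctan2(W[1],W[0])-np.pi/2,ce)
ax=ce+.0825*np.array([np.cos(th),np.sin(th)]); print('axis',ax)
print('headtop',f(253,97,.074),'knobtop',f(75,124,.105),'knobbase', f(115,158,.033))
k=ax+.09*np.array([np.cos(th+2.17),np.sin(th+2.17)]); print('knob pred',k)
print('posts base/top mid', f(137,380,.078), f(230,397,.078), 'saddle pred',ax-.17*np.array([np.cos(th),np.sin(th)]))
# side view overlays
for n,p in [('head',(*ax,.076)),('knobtop',(*k,.105)),('cradle',(*(ax-.17*np.array([np.cos(th),np.sin(th)])),.052))]:print(n,proj(s,np.array(p)),proj(d,np.array(p)))
im=np.ascontiguousarray(s['img'][:,:,::-1]); hsv=cv2.cvtColor(im,cv2.COLOR_BGR2HSV)
for n,lo,hi,b in[('brass',(15,60,60),(32,255,255),(158,182,224,246)),('yellow',(22,120,60),(34,255,255),(220,252,235,282)),('red',(0,150,80),(5,255,255),(205,290,165,200)),('knob',(5,190,100),(14,255,255),(150,170,235,275))]:
    x0,x1,y0,y1=b; m=cv2.inRange(hsv,lo,hi)[y0:y1,x0:x1]; p=cv2.findNonZero(m).reshape(-1,2)+[x0,y0]; print(n,p.mean(0),p.min(0),p.max(0))
g=np.array([.5116,-.176,.018]); print('red pred',proj(s,g))
```

```text
plate 0.2612485751892448 0.08907906878633322 -0.19590994160502698 -0.19746276742729418 [0.53461581 0.17039907]
axis [0.61553766 0.15433969]
headtop [0.61459983 0.15058734] knobtop [0.59065893 0.24143074] knobbase [0.58998062 0.23946732]
knob pred [0.58021716 0.23711929]
posts base/top mid [0.4531893  0.21234427] [0.44358071 0.16057162] saddle pred [0.4487896  0.18743175]
head [167.69809648 227.78581888] [201.42597509 123.59129019]
knobtop [164.34045652 241.50207474] [160.63394482 135.70484048]
cradle [236.96796852 257.23276306] [188.09212762 198.12096853]
brass [169.14501511 231.10271903] [158 224] [181 240]
yellow [235.74080268 261.54849498] [224 239] [248 281]
red [255.75853018 184.20209974] [238 176] [275 193]
knob [159.72586873 255.15830116] [154 239] [166 271]
red pred [256.27895157 183.57672935]
```

Emit:
play_rows:
  plan:
    - [[0.25, -0.165, 0, 0, 1], [0.5, -0.33, 0, 0, 1], [0.75, -0.5, 0, 0, 1], [1, -0.665, 0, 0, 1], [1, -0.665, 0, 0, 1], [1, -0.665, 0, 0, 1], [1, -0.665, 0, 0, 1]]

```text
clock: 0.8
ee_pos: [0.334, -0.413, 0.2313]
tcp_rot: [[0.957, 0.29, -0.0], [0.29, -0.957, -0.0], [-0.0, 0.0, -1.0]]
force: [0.7, 0.2, 0.4]
gripper_width: 1.003
```

Emit:
play_rows:
  plan:
    - [[0.25, -0.165, 0, 0, 1], [0.5, -0.33, 0, 0, 1], [0.75, -0.5, 0, 0, 1], [1, -0.665, 0, 0, 1], [1, -0.665, 0, 0, 1], [1, -0.665, 0, 0, 1], [1, -0.665, 0, 0, 1]]

```text
clock: 1.5
ee_pos: [0.4866, -0.2289, 0.231]
tcp_rot: [[0.957, 0.289, -0.001], [0.289, -0.957, -0.0], [-0.001, -0.0, -1.0]]
force: [-0.2, -0.5, -0.2]
gripper_width: 0.999
```

Emit:
play_rows:
  plan:
    - [[0.265, -0.17, 0, 0.075, 1], [0.265, -0.17, 0, 0.15, 1], [0.265, -0.17, 0, 0.22, 1], [0.265, -0.17, 0, 0.242, 1], [0.265, -0.17, 0, 0.242, 1], [0.265, -0.17, 0, 0.242, 1]]

```text
clock: 2.1
ee_pos: [0.527, -0.1819, 0.2312]
tcp_rot: [[0.982, -0.19, -0.0], [-0.19, -0.982, -0.0], [-0.0, 0.0, -1.0]]
force: [-0.4, 0.4, 0.2]
gripper_width: 0.999
```

Emit:
play_rows:
  plan:
    - [[0, -0.015, 0.2, 0, 1], [0, -0.015, 0.45, 0, 1], [0, -0.015, 0.7, 0, 1], [0, -0.015, 0.9, 0, 1], [0, -0.015, 0.9, 0, 1], [0, -0.015, 0.9, 0, 1]]

```text
clock: 2.7
ee_pos: [0.5282, -0.1782, 0.0518]
tcp_rot: [[0.982, -0.19, -0.001], [-0.19, -0.982, 0.0], [-0.001, -0.0, -1.0]]
force: [0.2, -0.1, 0.2]
gripper_width: 0.998
```

Emit:
play_rows:
  plan:
    - [[0, 0, 0.08, 0, 1], [0, 0, 0.16, 0, 1], [0, 0, 0.22, 0, 1], [0, 0, 0.22, 0, 1], [0, 0, 0.22, 0, 1]]

```text
clock: 3.2
ee_pos: [0.5286, -0.1778, 0.0085]
tcp_rot: [[0.982, -0.19, 0.001], [-0.19, -0.982, -0.001], [0.001, 0.0, -1.0]]
force: [0.0, -1.1, 0.3]
gripper_width: 0.999
```

Run:
```python
from h import *
shot('side','pics/s1.png');shot('top','pics/t1.png')
a=cv2.resize(cv2.imread('pics/s1.png')[120:245,170:350],None,fx=3,fy=3);b=cv2.resize(cv2.imread('pics/t1.png')[90:240,310:400],None,fx=2.5,fy=2.5)
cv2.imwrite('pics/c1.png',np.hstack([a,b]))
```

```text
(no output)
```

View pics/c1.png

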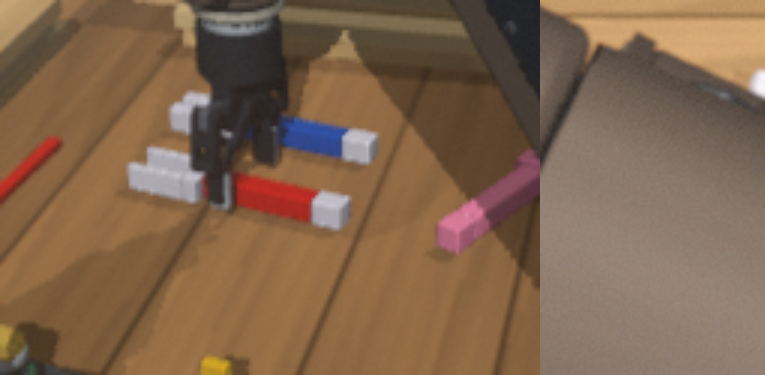

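Emit:
play_rows:
  plan:
    - [[0, 0, 0.01, 0, 0.6], [0, 0, 0.01, 0, 0.2], [0, 0, 0.01, 0, 0], [0, 0, 0.01, 0, 0], [0, 0, 0.01, 0, 0], [0, 0, 0.01, 0, 0], [0, 0, 0.01, 0, 0], [0, 0, 0.01, 0, 0], [0, 0, 0.01, 0, 0], [0, 0, 0.01, 0, 0]]
  newtons: 80

```text
clock: 4.3
ee_pos: [0.5283, -0.1776, 0.0057]
tcp_rot: [[0.982, -0.19, 0.001], [-0.19, -0.982, -0.0], [0.001, 0.0, -1.0]]
force: [-1.5, -0.6, 4.7]
gripper_width: 0.262
```

Emit:
play_rows:
  plan:
    - [[0, 0, -0.1, 0, 0], [0, 0, -0.3, 0, 0], [0, 0, -0.5, 0, 0], [0, 0, -0.7, 0, 0], [0, 0, -0.8, 0, 0], [0, 0, -0.8, 0, 0], [0, 0, -0.8, 0, 0]]

```text
clock: 5.0
ee_pos: [0.5277, -0.1773, 0.1646]
tcp_rot: [[0.982, -0.19, -0.001], [-0.19, -0.982, 0.0], [-0.001, -0.0, -1.0]]
force: [0.5, 0.2, -3.0]
gripper_width: 0.259
```

Emit:
play_rows:
  plan:
    - [[-0.04, -0.2, 0, 0, 0], [-0.08, -0.4, 0, 0, 0], [-0.12, -0.6, 0, 0, 0], [-0.16, -0.8, 0, 0, 0], [-0.168, -0.855, 0, 0, 0], [-0.168, -0.855, 0, 0, 0]]

```text
clock: 5.6
ee_pos: [0.527, -0.0017, 0.1637]
tcp_rot: [[0.982, -0.188, -0.003], [-0.188, -0.982, 0.0], [-0.003, 0.0, -1.0]]
force: [0.4, -0.2, -2.3]
gripper_width: 0.261
```

Emit:
play_rows:
  plan:
    - [[-0.04, -0.2, 0, 0, 0], [-0.08, -0.4, 0, 0, 0], [-0.12, -0.6, 0, 0, 0], [-0.16, -0.8, 0, 0, 0], [-0.168, -0.855, 0, 0, 0], [-0.168, -0.855, 0, 0, 0], [-0.168, -0.855, 0, 0, 0]]

```text
clock: 6.3
ee_pos: [0.5272, 0.1698, 0.1645]
tcp_rot: [[0.982, -0.191, -0.001], [-0.191, -0.982, -0.001], [-0.001, 0.001, -1.0]]
force: [0.4, -0.9, -2.5]
gripper_width: 0.262
```

Run:
```python
from h import *
shot('side','pics/s2.png');shot('top','pics/t2.png')
a=cv2.resize(cv2.imread('pics/s2.png')[150:300,120:290],None,fx=2.8,fy=2.8,interpolation=cv2.INTER_CUBIC);b=cv2.resize(cv2.imread('pics/t2.png')[90:240,150:240],None,fx=2.8,fy=2.8,interpolation=cv2.INTER_CUBIC)
cv2.imwrite('pics/c2.png',np.hstack([a,b])); print(ctrl.get_obs()['ee_pos'])
```

```text
[0.52730694 0.16947577 0.16491684]
```

View pics/c2.png

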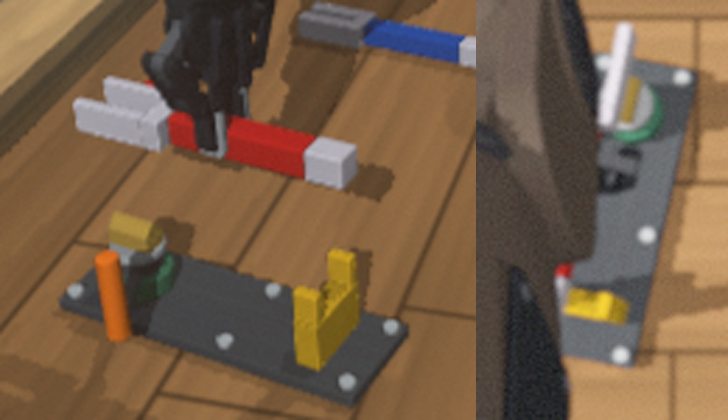

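```bash
cat > ov.py <<'E'
from h import *
th=-.196; ax=np.array([.615,.1535,0])
def loc(o,t,x,y,z): return o+np.array([np.cos(t)*x-np.sin(t)*y,np.sin(t)*x+np.cos(t)*y,z])
def draw(d,x0,y0,x1,y1,f,ln):
    im=cv2.resize(np.ascontiguousarray(d['img'][y0:y1,x0:x1,::-1]),None,fx=f,fy=f,interpolation=cv2.INTER_CUBIC)
    for L in ln:
        p=[((proj(d,q)-[x0,y0]+.5)*f).astype(int) for q in L]; cv2.polylines(im,[np.array(p)],False,(255,0,255),1)
    return im
def model(ax=ax,th=th):
    r=lambda x0,x1,y0,y1,z:[loc(ax,th,x,y,z) for x,y in((x0,y0),(x1,y0),(x1,y1),(x0,y1),(x0,y0))]
    c=[loc(ax,th,.022*np.cos(a),.022*np.sin(a),.052) for a in np.linspace(0,6.283,40)]
    return [r(-.215,.05,-.045,.045,.012),c,[loc(ax,th,x,0,.076) for x in(-.018,.018)],r(-.018,.018,-.01,.01,.052),r(-.18,-.16,.02,.03,.078),r(-.18,-.16,-.03,-.02,.078)]
def wrench(g,t):
    o=[(-.102,-.012),(.04,-.012),(.04,-.022),(.114,-.022),(.114,-.013),(.056,-.013),(.056,.013),(.114,.013),(.114,.022),(.04,.022),(.04,.012),(-.102,.012),(-.102,-.012)]
    return [[loc(g,t,x,y,.012) for x,y in o]]
E
python3 - <<'E'
from ov import *
t=np.load('pics/t0.npz');s=np.load('pics/s2.npz')
g=np.array([.5263,.1695,.165-.0057+.012])
a=draw(t,165,100,235,225,4.6,model()); b=draw(s,130,150,265,300,3.5,model()+wrench(g,-.191))
h=575;a=cv2.copyMakeBorder(a,0,600-a.shape[0],0,0,0) if a.shape[0]<600 else a[:600]
b=cv2.copyMakeBorder(b,0,600-b.shape[0],0,0,0)
cv2.imwrite('pics/c3.png',np.hstack([a,b])[:, :800]); print(a.shape,b.shape)
E
```

```text
(600, 322, 3) (600, 472, 3)
```

View pics/c3.png

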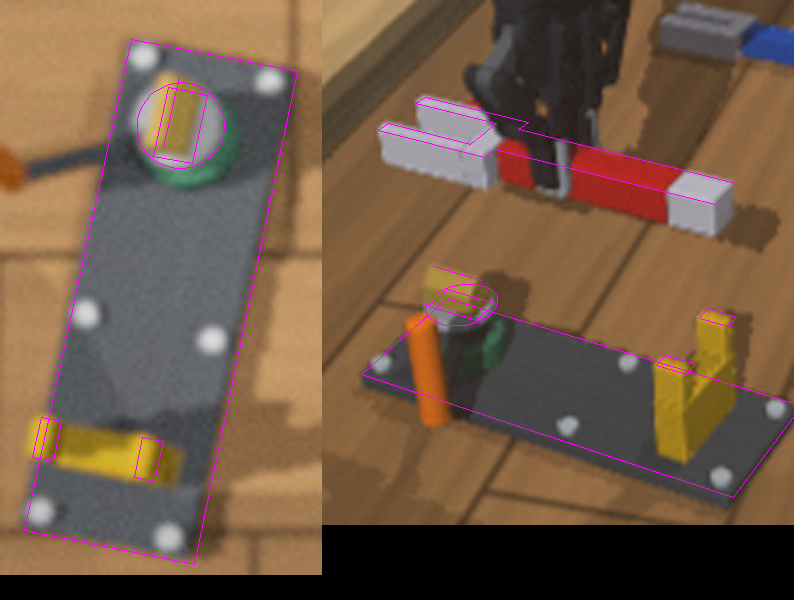

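Emit:
play_rows:
  plan:
    - [[0, -0.006, 0.1, 0.003, 0], [0, -0.006, 0.2, 0.003, 0], [0, -0.006, 0.3, 0.003, 0], [0, -0.006, 0.36, 0.003, 0], [0, -0.006, 0.38, 0.003, 0], [0, -0.006, 0.38, 0.003, 0], [0, -0.006, 0.38, 0.003, 0], [0, -0.006, 0.38, 0.003, 0]]

```text
clock: 7.2
ee_pos: [0.5277, 0.1722, 0.0901]
tcp_rot: [[0.981, -0.196, 0.001], [-0.196, -0.981, 0.0], [0.001, -0.0, -1.0]]
force: [0.2, 0.8, -3.1]
gripper_width: 0.258
```

Emit:
play_rows:
  plan:
    - [[0, 0, 0.02, 0, 0], [0, 0, 0.04, 0, 0], [0, 0, 0.06, 0, 0], [0, 0, 0.08, 0, 0], [0, 0, 0.08, 0, 0], [0, 0, 0.08, 0, 0]]

```text
clock: 7.8
ee_pos: [0.5273, 0.1722, 0.0731]
tcp_rot: [[0.981, -0.196, -0.0], [-0.196, -0.981, -0.0], [-0.0, 0.0, -1.0]]
force: [0.4, 0.4, -1.8]
gripper_width: 0.259
```

Emit:
play_rows:
  plan:
    - [[0, 0.004, 0.02, 0, 0], [0, 0.004, 0.04, 0, 0], [0, 0.004, 0.06, 0, 0], [0, 0.004, 0.07, 0, 0], [0, 0.004, 0.07, 0, 0], [0, 0.004, 0.07, 0, 0]]

```text
clock: 8.4
ee_pos: [0.5273, 0.1714, 0.0593]
tcp_rot: [[0.981, -0.196, 0.0], [-0.196, -0.981, -0.0], [0.0, 0.0, -1.0]]
force: [0.2, -0.3, -1.8]
gripper_width: 0.258
```

Run:
```python
from h import *
shot('side','pics/s4.png');shot('top','pics/t4.png')
a=cv2.resize(cv2.imread('pics/s4.png')[180:300,130:270],None,fx=4,fy=4,interpolation=cv2.INTER_CUBIC);b=cv2.resize(cv2.imread('pics/t4.png')[90:210,180:235],None,fx=4,fy=4,interpolation=cv2.INTER_CUBIC)
cv2.imwrite('pics/c4.png',np.hstack([a,b])); o=ctrl.get_obs();print(o['ee_pos'],o['force'])
```

```text
[0.52730651 0.17147126 0.05939972] [-0.27933324 -0.04122964 -1.91462826]
```

View pics/c4.png

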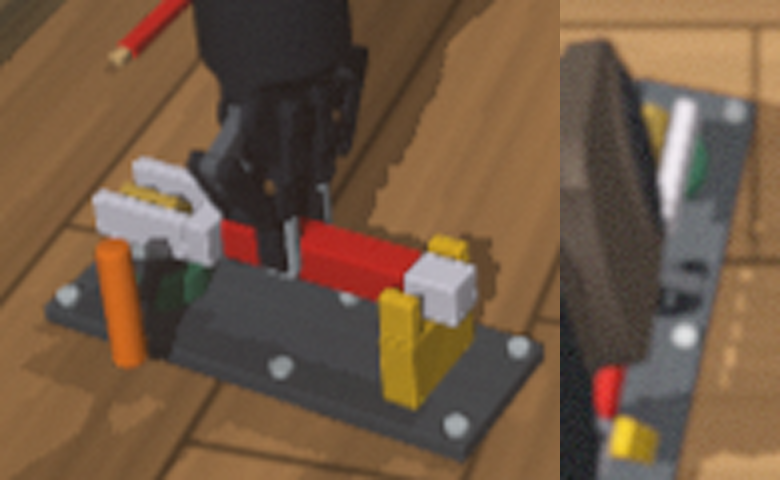

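Emit:
play_rows:
  plan:
    - [[0, 0, 0.006, 0, 0], [0, 0, 0.012, 0, 0], [0, 0, 0.012, 0, 0], [0, 0, 0.012, 0, 0]]

```text
clock: 8.9
ee_pos: [0.5273, 0.1715, 0.0577]
tcp_rot: [[0.981, -0.196, 0.001], [-0.196, -0.981, 0.0], [0.001, -0.0, -1.0]]
force: [-2.4, -1.1, 8.3]
gripper_width: 0.257
```

Emit:
play_rows:
  plan:
    - [[0, 0, 0, 0, 0.3], [0, 0, 0, 0, 0.4], [0, 0, 0, 0, 0.6], [0, 0, 0, 0, 0.8], [0, 0, 0, 0, 0.8], [0, 0, 0, 0, 0.8]]

```text
clock: 9.5
ee_pos: [0.5272, 0.1714, 0.0568]
tcp_rot: [[0.981, -0.196, -0.0], [-0.196, -0.981, -0.0], [-0.0, 0.0, -1.0]]
force: [0.1, 0.0, -0.9]
gripper_width: 0.8
```

Emit:
play_rows:
  plan:
    - [[0, 0, -0.1, 0, 0.8], [0, 0, -0.3, 0, 0.8], [0, 0, -0.5, 0, 0.8], [0, 0, -0.7, 0, 0.8], [0, 0, -0.9, 0, 0.8], [0, 0, -0.9, 0, 0.8], [0, 0, -0.9, 0, 0.8]]

```text
clock: 10.2
ee_pos: [0.5272, 0.1714, 0.2373]
tcp_rot: [[0.981, -0.196, 0.001], [-0.196, -0.981, 0.0], [0.001, -0.0, -1.0]]
force: [-0.2, -0.6, -0.6]
gripper_width: 0.801
```

Run:
```python
from ov import *
shot('side','pics/s5.png');shot('top','pics/t5.png')
s=np.load('pics/s5.npz')
M=model(); g=loc(ax,th,-.09,0,.064)
ang=th+2.05; k=loc(ax,th,.09*np.cos(2.05),.09*np.sin(2.05),0)
a=draw(s,130,180,270,300,4,M+wrench(g,th)+[[k+[0,0,.033],k+[0,0,.105]]]);b=cv2.resize(cv2.imread('pics/t5.png')[90:210,150:235],None,fx=2.8,fy=4,interpolation=cv2.INTER_CUBIC)
cv2.imwrite('pics/c5.png',np.hstack([a,b])); o=ctrl.get_obs();print(k,o['ee_pos'],o['force'],o['q'])
```

```text
[0.58985102 0.23991486 0.        ] [0.52669639 0.17134229 0.23565383] [-0.79214979 -0.08061974 -0.67384538] [ 1.95291318e-01  3.86069597e-01  1.72829979e+00 -9.77964593e-05
  1.02916522e+00  1.96335116e+00]
```

View pics/c5.png

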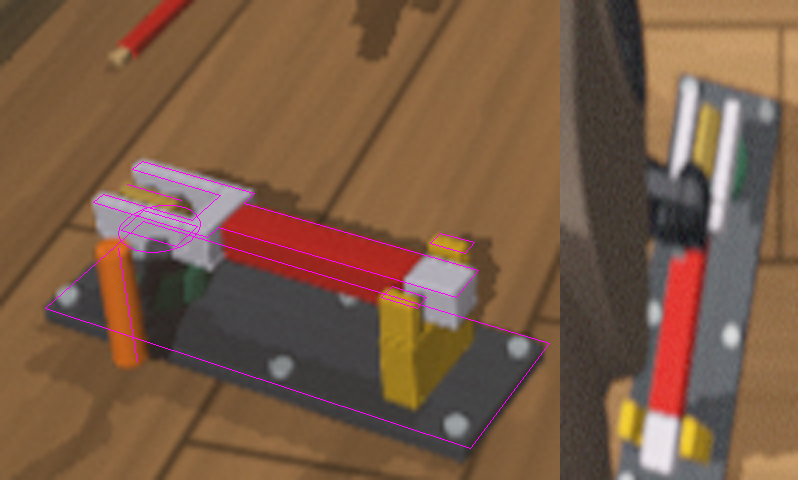

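Emit:
play_rows:
  plan:
    - [[0.02, -0.03, 0, -0.074, 0.8], [0.04, -0.06, 0, -0.148, 0.8], [0.06, -0.09, 0, -0.222, 0.8], [0.08, -0.12, 0, -0.296, 0.8], [0.1, -0.15, 0, -0.37, 0.8], [0.12, -0.18, 0, -0.444, 0.8], [0.14, -0.21, 0, -0.518, 0.8], [0.16, -0.24, 0, -0.592, 0.8], [0.18, -0.27, 0, -0.666, 0.8], [0.2, -0.3, 0, -0.74, 0.8], [0.22, -0.33, 0, -0.814, 0.8], [0.24, -0.37, 0, -0.888, 0.8], [0.26, -0.41, 0, -0.96, 0.8], [0.26, -0.41, 0, -1, 0.8], [0.26, -0.41, 0, -1, 0.8], [0.26, -0.41, 0, -1, 0.8]]

```text
clock: 11.9
ee_pos: [0.594, 0.2415, 0.2356]
tcp_rot: [[-0.227, 0.974, -0.002], [0.974, 0.227, -0.001], [-0.0, -0.002, -1.0]]
force: [-0.1, -0.4, 0.5]
gripper_width: 0.8
```

Emit:
play_rows:
  plan:
    - [[0, 0, 0.15, 0, 0.8], [0, 0, 0.3, 0, 0.8], [0, 0, 0.45, 0, 0.8], [0, 0, 0.5, 0, 0.8], [0, 0, 0.5, 0, 0.8]]

```text
clock: 12.4
ee_pos: [0.5938, 0.2414, 0.1356]
tcp_rot: [[-0.229, 0.974, -0.003], [0.974, 0.229, -0.001], [-0.0, -0.003, -1.0]]
force: [1.0, 0.4, 0.3]
gripper_width: 0.803
```

Run:
```python
from h import *
shot('side','pics/s6.png');shot('top','pics/t6.png')
a=cv2.resize(cv2.imread('pics/s6.png')[160:300,100:260],None,fx=3.4,fy=3.4,interpolation=cv2.INTER_CUBIC);b=cv2.resize(cv2.imread('pics/t6.png')[90:230,140:240],None,fx=2.4,fy=3.4,interpolation=cv2.INTER_CUBIC)
cv2.imwrite('pics/c6.png',np.hstack([a,b]))
```

```text
(no output)
```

View pics/c6.png

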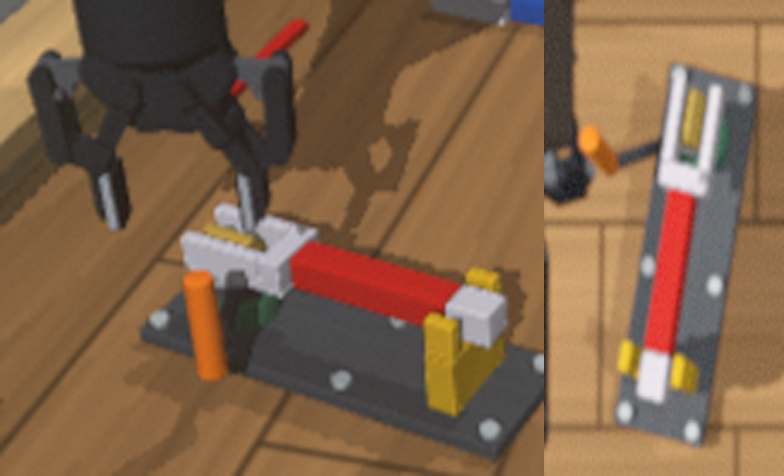

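Emit:
play_rows:
  plan:
    - [[0, 0, 0.12, 0, 0.8], [0, 0, 0.24, 0, 0.8], [0, 0, 0.34, 0, 0.8], [0, 0, 0.36, 0, 0.8], [0, 0, 0.36, 0, 0.8], [0, 0, 0.36, 0, 0.6], [0, 0, 0.36, 0, 0.4], [0, 0, 0.36, 0, 0.3], [0, 0, 0.36, 0, 0.2], [0, 0, 0.36, 0, 0], [0, 0, 0.36, 0, 0], [0, 0, 0.36, 0, 0], [0, 0, 0.36, 0, 0], [0, 0, 0.36, 0, 0]]
  newtons: 30

```text
clock: 13.9
ee_pos: [0.5946, 0.2418, 0.0656]
tcp_rot: [[-0.23, 0.973, 0.001], [0.973, 0.23, 0.0], [0.0, 0.001, -1.0]]
force: [-1.1, -0.6, 6.4]
gripper_width: 0.202
```

```bash
cat > arc.py <<'E'
from ov import *
import sys
def rows(dphi,n,R=None,step=None):
    o=ctrl.get_obs(); p=o['ee_pos'];r=o['tcp_rot'];v=p[:2]-ax[:2]
    phi=np.arctan2(v[1],v[0]); print('r',np.hypot(*v),'phi',phi,'toolang',np.arctan2(r[1,0],r[0,0]),o['force'],o['gripper_width'])
    R=R or np.hypot(*v)
    for i in range(1,n+1):
        a=phi-dphi*i/n; w=np.r_[ax[:2]+R*np.array([np.cos(a),np.sin(a)])-p[:2],0]; t=r.T@w
        print('[%.3f,%.3f,0,%.3f,0],'%(t[0]/.2,t[1]/.2,dphi*i/n/2),end='')
    print()
if __name__=='__main__': rows(float(sys.argv[1]),int(sys.argv[2]))
E
python3 arc.py .7 14
```

```text
r 0.09061922588800377 phi 1.7983405607969478 toolang 1.8027351645651033 [-1.12958454 -0.56570857  6.37154655] 0.20178481804909384
[-0.001,0.023,0,0.025,0],[-0.002,0.045,0,0.050,0],[-0.005,0.068,0,0.075,0],[-0.009,0.090,0,0.100,0],[-0.015,0.112,0,0.125,0],[-0.021,0.134,0,0.150,0],[-0.028,0.155,0,0.175,0],[-0.037,0.176,0,0.200,0],[-0.046,0.197,0,0.225,0],[-0.056,0.217,0,0.250,0],[-0.068,0.237,0,0.275,0],[-0.080,0.255,0,0.300,0],[-0.094,0.274,0,0.325,0],[-0.108,0.291,0,0.350,0],
```

Emit:
play_rows:
  plan:
    - [[-0.001, 0.023, 0, 0.025, 0], [-0.002, 0.045, 0, 0.05, 0], [-0.005, 0.068, 0, 0.075, 0], [-0.009, 0.09, 0, 0.1, 0], [-0.015, 0.112, 0, 0.125, 0], [-0.021, 0.134, 0, 0.15, 0], [-0.028, 0.155, 0, 0.175, 0], [-0.037, 0.176, 0, 0.2, 0], [-0.046, 0.197, 0, 0.225, 0], [-0.056, 0.217, 0, 0.25, 0], [-0.068, 0.237, 0, 0.275, 0], [-0.08, 0.255, 0, 0.3, 0], [-0.094, 0.274, 0, 0.325, 0], [-0.108, 0.291, 0, 0.35, 0], [-0.108, 0.291, 0, 0.35, 0]]

```text
clock: 15.4
ee_pos: [0.6568, 0.2352, 0.0656]
tcp_rot: [[0.453, 0.892, 0.002], [0.892, -0.453, 0.002], [0.003, 0.001, -1.0]]
force: [0.9, 7.7, 4.8]
gripper_width: 0.204
```

```bash
python3 arc.py .4 8
python3 - <<'E'
from h import *
shot('side','pics/s7.png');shot('top','pics/t7.png')
a=cv2.resize(cv2.imread('pics/s7.png')[160:300,100:260],None,fx=3.4,fy=3.4,interpolation=cv2.INTER_CUBIC);b=cv2.resize(cv2.imread('pics/t7.png')[90:230,140:240],None,fx=2.4,fy=3.4,interpolation=cv2.INTER_CUBIC)
cv2.imwrite('pics/c7.png',np.hstack([a,b]))
E
```

```text
r 0.09179673467910598 phi 1.0981627464558954 toolang 1.1006738006251124 [0.94920193 7.65500796 4.8321406 ] 0.203595416038559
[-0.001,0.023,0,0.025,0],[-0.002,0.046,0,0.050,0],[-0.005,0.069,0,0.075,0],[-0.009,0.091,0,0.100,0],[-0.015,0.114,0,0.125,0],[-0.021,0.136,0,0.150,0],[-0.028,0.157,0,0.175,0],[-0.037,0.179,0,0.200,0],
```

View pics/c7.png

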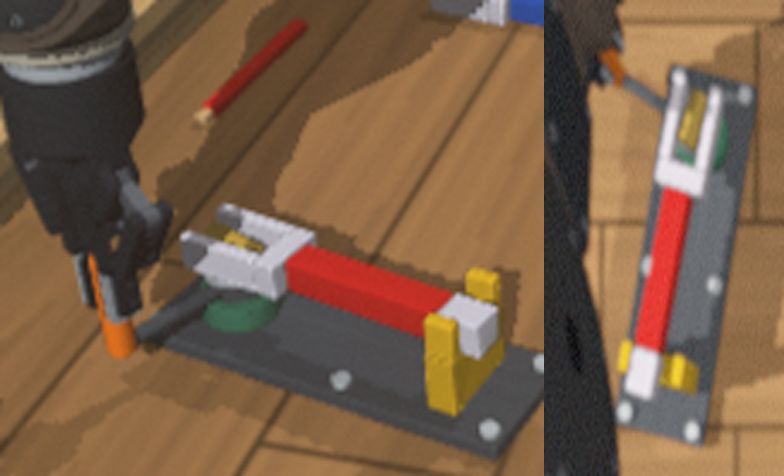

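Emit:
play_rows:
  plan:
    - [[-0.002, 0.023, 0, 0.025, 0], [-0.006, 0.046, 0, 0.05, 0], [-0.01, 0.069, 0, 0.075, 0], [-0.014, 0.091, 0, 0.1, 0], [-0.02, 0.113, 0, 0.125, 0], [-0.026, 0.135, 0, 0.15, 0], [-0.033, 0.156, 0, 0.175, 0], [-0.042, 0.178, 0, 0.2, 0], [-0.042, 0.178, 0, 0.2, 0]]

```text
clock: 16.4
ee_pos: [0.6859, 0.212, 0.0658]
tcp_rot: [[0.764, 0.645, 0.005], [0.645, -0.764, 0.003], [0.006, 0.001, -1.0]]
force: [8.4, 10.7, -0.2]
gripper_width: 0.202
```

```bash
python3 arc.py .2 8
```

```text
r 0.09186703089281716 phi 0.6899799462088311 toolang 0.7007076285414922 [ 8.37504146 10.73760069 -0.18258121] 0.20154378965587152
[-0.000,0.011,0,0.013,0],[-0.001,0.023,0,0.025,0],[-0.002,0.034,0,0.038,0],[-0.003,0.046,0,0.050,0],[-0.004,0.057,0,0.062,0],[-0.006,0.069,0,0.075,0],[-0.008,0.080,0,0.088,0],[-0.010,0.091,0,0.100,0],
```

Emit:
play_rows:
  plan:
    - [[0.005, 0.011, 0, 0.013, 0], [0.01, 0.023, 0, 0.025, 0], [0.01, 0.034, 0, 0.038, 0], [0.01, 0.046, 0, 0.05, 0], [0.01, 0.046, 0, 0.05, 0]]

```text
clock: 16.9
ee_pos: [0.6914, 0.2048, 0.0655]
tcp_rot: [[0.825, 0.566, 0.0], [0.566, -0.825, 0.0], [0.0, -0.0, -1.0]]
force: [-1.5, 2.5, 6.2]
gripper_width: 0.203
```

```bash
python3 arc.py .2 8
```

```text
r 0.09209091517389024 phi 0.5914697951939847 toolang 0.601434102390514 [-1.47545648  2.45542004  6.15232746] 0.20278379823962137
[-0.000,0.012,0,0.013,0],[-0.001,0.023,0,0.025,0],[-0.002,0.034,0,0.038,0],[-0.003,0.046,0,0.050,0],[-0.004,0.057,0,0.062,0],[-0.006,0.069,0,0.075,0],[-0.008,0.080,0,0.088,0],[-0.010,0.091,0,0.100,0],
```

Emit:
play_rows:
  plan:
    - [[0, 0.012, 0, 0.013, 0], [-0.001, 0.023, 0, 0.025, 0], [-0.001, 0.023, 0, 0.025, 0]]

```text
clock: 17.2
ee_pos: [0.6939, 0.201, 0.0656]
tcp_rot: [[0.852, 0.524, 0.0], [0.524, -0.852, 0.0], [0.001, -0.0, -1.0]]
force: [-2.7, 0.9, 7.2]
gripper_width: 0.198
```

Emit:
play_rows:
  plan:
    - [[0, 0.012, 0, 0.013, 0], [-0.001, 0.023, 0, 0.025, 0], [-0.001, 0.023, 0, 0.025, 0]]

```text
clock: 17.5
ee_pos: [0.6957, 0.1978, 0.0656]
tcp_rot: [[0.877, 0.481, -0.0], [0.481, -0.877, 0.001], [0.0, -0.001, -1.0]]
force: [-4.6, 7.3, 7.8]
gripper_width: 0.2
```

Emit:
play_rows:
  plan:
    - [[0, 0.008, 0, 0.008, 0], [0, 0.012, 0, 0.012, 0], [0, 0.012, 0, 0.012, 0], [0, 0.012, 0, 0.012, 0]]

```text
clock: 17.9
ee_pos: [0.6963, 0.1967, 0.0655]
tcp_rot: [[0.887, 0.461, -0.001], [0.461, -0.887, 0.002], [-0.0, -0.002, -1.0]]
force: [-7.4, 12.3, 8.3]
gripper_width: 0.198
```

Emit:
play_rows:
  plan:
    - [[0, 0.01, 0, 0.004, 0], [0, 0.01, 0, 0.004, 0], [0, 0.01, 0, 0.004, 0]]

```text
clock: 18.2
ee_pos: [0.6968, 0.1957, 0.0656]
tcp_rot: [[0.891, 0.454, -0.002], [0.454, -0.891, 0.003], [-0.0, -0.003, -1.0]]
force: [-9.3, 15.1, 8.4]
gripper_width: 0.198
```

```bash
python3 arc.py .01 1
python3 - <<'E'
from h import *
shot('side','pics/s8.png');shot('top','pics/t8.png')
a=cv2.resize(cv2.imread('pics/s8.png')[160:300,100:260],None,fx=3.4,fy=3.4,interpolation=cv2.INTER_CUBIC);b=cv2.resize(cv2.imread('pics/t8.png')[90:230,140:240],None,fx=2.4,fy=3.4,interpolation=cv2.INTER_CUBIC)
cv2.imwrite('pics/c8.png',np.hstack([a,b]))
E
```

```text
r 0.09203190583739018 phi 0.4768055533048092 toolang 0.4715543401256146 [-9.32530524 15.1375451   8.3797748 ] 0.19788754593099273
[0.000,0.005,0,0.005,0],
```

View pics/c8.png

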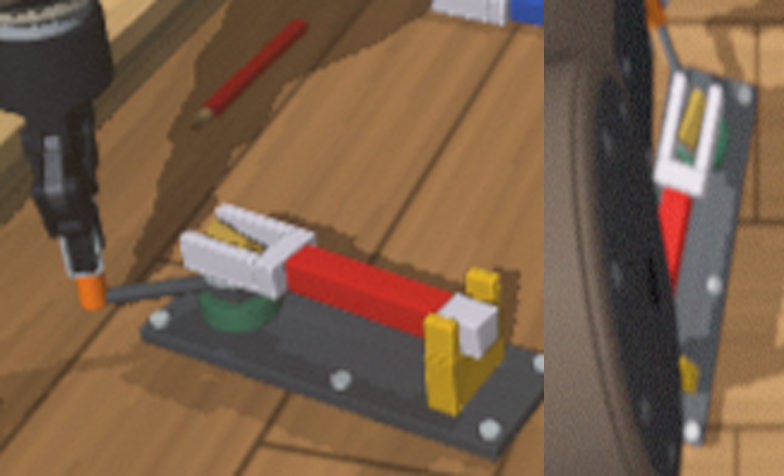

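Emit:
play_rows:
  plan:
    - [[0, -0.005, 0, 0, 0.2], [0, -0.005, 0, 0, 0.35], [0, -0.005, 0, 0, 0.6], [0, -0.005, 0, 0, 0.6], [0, -0.005, 0, 0, 0.6], [0, -0.005, -0.15, 0, 0.6], [0, -0.005, -0.35, 0, 0.6], [0, -0.005, -0.6, 0, 0.6], [0, -0.005, -0.8, 0, 0.6], [0, -0.005, -0.8, 0, 0.6]]

```text
clock: 19.3
ee_pos: [0.6995, 0.1939, 0.2316]
tcp_rot: [[0.891, 0.453, 0.01], [0.453, -0.891, 0.002], [0.009, 0.003, -1.0]]
force: [-0.5, 0.5, 0.1]
gripper_width: 0.6
```

Emit:
play_rows:
  plan:
    - [[0.1, -0.2, 0, 0, 0.6], [0.2, -0.4, 0, 0, 0.6], [0.3, -0.6, 0, 0, 0.6], [0.4, -0.8, 0, 0, 0.6], [0.4, -0.8, 0, 0, 0.6], [0.4, -0.8, 0, 0, 0.6]]

```text
clock: 19.9
ee_pos: [0.6959, 0.3735, 0.2234]
tcp_rot: [[0.891, 0.455, -0.001], [0.455, -0.891, -0.001], [-0.002, 0.0, -1.0]]
force: [0.1, -1.0, -0.5]
gripper_width: 0.598
```

Run:
```python
from ov import *
shot('side','pics/s9.png');shot('top','pics/t9.png')
s,t=np.load('pics/s9.npz'),np.load('pics/t9.npz')
k=[ax+[.09*np.cos(.477),.09*np.sin(.477),z] for z in(.033,.105)]
a=draw(s,100,160,260,300,3.4,[k]);b=draw(t,150,70,250,210,3.4,[k])[:,:250]
cv2.imwrite('pics/c9.png',np.hstack([a,b]))
```

```text
(no output)
```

View pics/c9.png

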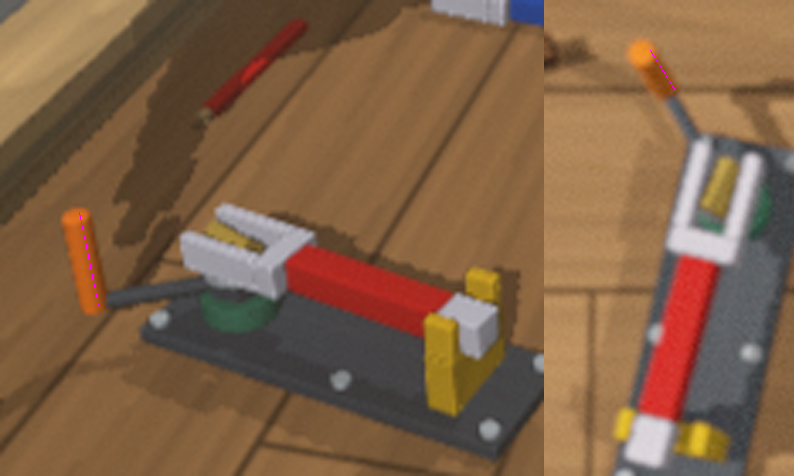

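```bash
python3 -c "
from rig import order; print(order.finish_job())"
```

```text
the job is handed in; nothing more can be done
None
```

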